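Power up a quadcopter for a props-off bench check

ROBOT

A 6-joint arm with a two-finger parallel gripper is mounted at the origin on the work surface. World frame = base frame: x ahead of the robot, y to its left, z up, the work surface at z = 0. Lengths are in m, angles in rad, forces in N, time in s.
With the tool pointing down it reaches from about 0.425 to 0.925 m from the base axis. Payload 12.5 kg.
Tool frame: the origin (TCP) lies midway between the tips of the shut fingers; the grasp point (between the pads) lies env.grasp_offset behind it (env.grasp_offset is the distance from the TCP to the grasp point, in m); z points along the fingers, y is the line along which they close (so a half turn about z gives the same grasp; the last joint's range is limited). The gripper opens to 85 mm and grips with 20 to 120 N. Pads are 22 mm wide; open, the fingers measure 114 mm over their backs; the gripper's body (76 mm by 85 mm) begins 54 mm behind the grasp point. The pads swing forward as they close: fully open they stand 13 mm farther back than shut.
Start: joints at [1.08, 0.491, 1.559, -0, 1.092, -0.106], TCP at [0.235, 0.579, 0.231] pointing down, gripper open.
Joint ranges: [-3.1, 3.1], [-0.84, 2.19], [0.05, 2.79], [-1.13, 4.28], [0.06, 2.93], [-2.69, 2.69]. Speed limits (rad/s): [2.22, 2.22, 2.79, 3.14, 3.14, 3.14].

INTERFACE

Orientations are given as [roll, pitch, yaw] about the fixed x, y, z axes, in that order (R = Rz(yaw) Ry(pitch) Rx(roll)).
In Python, from station import env gives the robot as it stands.
- The arm moves only by the tool move_arm, never from a script. Its argument "motion" is a list of rows, each a list of 3 entries, a list of its own where there are three numbers: the shift along the world's x, y, z in m, then the turn about the world's z in degrees, then the opening in per cent of the stroke, from 0 (shut) to 100 (fully open). A call has 1 to 5 rows; each row shifts and turns the commanded pose from where the row before left it; what a row does not reach is not made up. A row lasts 1/8 s, in which the tool goes at most 62.5 mm and 10.7 degrees, less where a joint would pass 70% of its speed; a pose out of reach is approached as far as the arm can. A call with a gripper value outside its range is refused whole. The fingers move at their own pace and stop on an object; the grip force is fixed at half the most. Time passes only in rows, so rows that do not move let the fingers close. It gives the time, the measured TCP pose, the force, the opening and the grip force at its end, in the units of the state.
- env.get_obs(): the state, without advancing time (a new reading comes with each control period).
- env.read_camera(name): name is "scene" or "top" or "wrist"; returns a dict with "frame" (384x512x3 uint8, red, green, blue), "range_z" (384x512 float32, m along the optical axis (not along the pixel's ray), 0 where there is no reading), "fovy" (degrees; the focal length in pixels is half the picture's height over the tangent of half this angle, whatever the lens; pixels are square), "cx", "cy" (the principal point, pixels), "R" (3x3) and "t" (3): a world point X has camera coordinates R X + t; the wrist camera has in their place "hand_eye" (4x4, takes a point from camera to tool coordinates, whose origin is the TCP and whose axes are the flange's). Camera axes: x right, y down, z forward; pixel columns grow to the right and rows downward; lengths in m; the calibration is good to about 2 mm. The wrist camera is an equidistant fisheye: a pixel r from the principal point sees the ray r / f radians off the axis. A picture is of the moment at which its call begins: read the wrist's pose just before it.
- env.job_done(): hands the job in; it is judged then, once.
The state is a dict: "time_s": time; "joints": joint angles; "dq": joint speeds; "joint_efforts": joint torques, N m; "tcp_pos": TCP position; "tcp_rot": TCP orientation; "contact_force": force on the tool from outside, world axes, zero at the start; "moment": the same for the moment, N m; "width": finger opening in m; "gripper_force": force on a finger pad.
Only numpy, scipy, OpenCV 4.12 (cv2) and the standard library are available. Lean on these libraries where they do the work, as an engineer would, in place of code of your own. Each camera call takes 0.05 s, during which the arm holds its last target. There are 200 camera calls.

TASK

Power up the quadcopter for its bench check in the safe order, pressing lightly with a fingertip: first press in the power button of the radio transmitter, then the main power switch on the front of the quadcopter's top plate, and last the safety switch on top of its GPS puck, each fully in (they lock in). Do not lift, shift or tip the transmitter or the quadcopter, leave everything else on the bench where it lies, and finish clear of everything.

Things in the scene. Friction and masses are not known exactly. Their poses are not given: they have to be found in the camera images.
- tx: Radio transmitter, black, lying on its back, loose, about 0.75 kg: 215 mm wide (y), 150 mm long (x = -73 to +78 mm; the carrying handle reaches x = +100), face 55 mm above the bench. Origin: centre of its underside on the bench; x points to its antenna and carrying-handle end, y to the pilot's left, z up. Two control sticks stand 35 mm above the face at x = +18, y = +-53 mm; small toggle switches stand 16 mm above it at x = 66 to 71, y = +-48 and +-74 mm.
- tx_power_top (a point): Centre of the top of the transmitter's power button: a round grey button, 18 mm across, in a metal bezel on the face midway between the two sticks. It stands 9 mm proud of the face (64 mm above the bench) and goes down 5 mm to its stop, where its springy rubber cap yields about 1 mm more per 6 N, up to 3.5 mm; the point moves with it. It needs about 3 N, and above 30 N the transmitter is being pressed too hard.
- tx_power (a joint): Travel of the transmitter's power button: 0 out (off), 0.005 m fully in; it counts as on from 0.003. Self-locking, no spring: it stays where it is pushed.
- quad: Quadcopter without propellers, loose, about 0.95 kg, 280 mm between opposite motors, standing on four rubber feet. Origin: on the bench under its middle; x points to the nose (small camera with a lens), z up. Motors 28 mm across at x = +-99, y = +-99 mm, shafts up to 81 mm above the bench; top plate 150 x 56 mm, 70 mm above the bench. The white GPS puck, 50 mm across, stands on a short mast at the rear, x = -55 mm, its top 106 mm above the bench.
- quad_power_top (a point): Centre of the top of the quadcopter's main power switch: a round grey button, 16 mm across, on a black 30 mm square housing near the nose end of the top plate (x = +45 mm), 89 mm above the bench. It stands 9 mm proud of the housing and goes down 5 mm to its stop, where its springy rubber cap yields about 1 mm more per 6 N, up to 3.5 mm; the point moves with it. It needs about 3 N, and above 30 N the quadcopter is being pressed too hard.
- quad_power (a joint): Travel of the main power switch: 0 out (off), 0.005 m fully in; on from 0.003. Self-locking, stays where it is pushed.
- quad_safety_top (a point): Centre of the top of the safety switch: a round grey button, 16 mm across, in the middle of the top of the white GPS puck at the rear of the quadcopter, 115 mm above the bench. It stands 9 mm proud of the puck and goes down 5 mm to its stop, where its springy rubber cap yields about 1 mm more per 6 N, up to 3.5 mm; the point moves with it. It needs about 3 N; the same 30 N limit.
- quad_safety (a joint): Travel of the safety switch: 0 out, 0.005 m fully in; set from 0.003. Self-locking, stays where it is pushed.
- spare_motor: Bystander: spare motor, 28 mm across, 36 mm tall, standing between the quadcopter's two left arms. Origin: centre of its underside.
- prop_a: Bystander: black two-blade propeller, 152 mm long, 8 mm thick, lying flat between the quadcopter's two right feet. Origin: underside of its hub.
- prop_b: Bystander: a second such propeller, farther back on the bench. Origin: underside of its hub.
- driver: Bystander: screwdriver, 160 mm long, lying to the right of the transmitter. Origin: on the bench under its middle.
- glue: Bystander: small white bottle with a red cap, 32 mm across, 95 mm tall, standing near the robot, in the middle. Origin: centre of its underside.
- spare_pack: Bystander: spare battery pack, 104 x 34 x 26 mm with a yellow connector at one end, lying farther back in the middle. Origin: centre of its underside.
- cup: Bystander: paper cup with tools standing in it, 74 mm across, tools up to 135 mm tall, at the back on the right. Origin: centre of its underside.

How it is judged:
By the outcome, as a careful person would: the job done as asked, in the order asked, and still so for the second after the job is handed in, with the robot touching nothing.
It also fails if it takes over 48 s, if anything falls off the work surface, if the arm or the gripper's body presses on something with over 40 N, if the wrist force passes 120 N, or if a joint passes its speed limit or range.

## Working session

There is one attempt and no reset: what is moved stays moved. The work goes in short steps, Python scripts to look and compute and a tool call to move; the robot and the scene stay as the last step left them, time stands still between calls to the robot, and variables do not carry over. Pictures are saved under pics/ and viewed, at most 10 in all, crops included, and the job is handed in when it is done.

Besides the shell and the picture viewer there is one more tool, called after "Call:" as name([rows], argument=value, ...), one row to a line, values as JSON. move_arm: Moves the arm, as the interface text tells. Its arguments: {"type":"object","properties":{"motion":{"type":"array","items":{"type":"array"}}},"required":["motion"]}

```bash
mkdir -p pics
cat > h.py <<'E'
from station import env
import numpy as np, cv2
def snap(n,fn):
    o=env.get_obs(); c=env.read_camera(n)
    cv2.imwrite('pics/'+fn+'.png',c['frame'][...,::-1]); np.save('pics/'+fn+'.npy',dict(c,obs=o),allow_pickle=True); return c
def load(fn): return np.load('pics/'+fn+'.npy',allow_pickle=True).item()
def world(c,u,v,w=1):
    f=192/np.tan(np.radians(c['fovy'])/2); P=c['range_z'][v-w:v+w+1,u-w:u+w+1]; z=np.median(P[P>0])
    return np.array(c['R']).T@(np.array([(u-c['cx'])/f*z,(v-c['cy'])/f*z,z])-c['t'])
E
python3 - <<'E'
from h import *
a=snap('top','top'); b=snap('scene','scene')
o=env.get_obs(); print(o['time_s'],o['tcp_rot'],o['contact_force'],env.grasp_offset)
cv2.imwrite('pics/top2.png',cv2.resize(cv2.imread('pics/top.png'),(800,600),interpolation=cv2.INTER_CUBIC))
print(a['fovy'],a['cx'],a['cy'],a['R'],a['t'])
E
```

```text
0.1 [-3.14060224e+00 -1.04712526e-04  2.75679996e+00] [ 0.05673336 -0.20323119  0.8313468 ] 0.0187
53.01131643517269 257.7446312117342 193.92207832260237 [[ 7.38049786e-04 -9.99842853e-01 -1.77122569e-02]
 [-9.97506201e-01  5.13949747e-04 -7.05770147e-02]
 [ 7.05750270e-02  1.77201755e-02 -9.97349067e-01]] [-0.00900871  0.57263812  1.07919177]
```

View pics/top2.png

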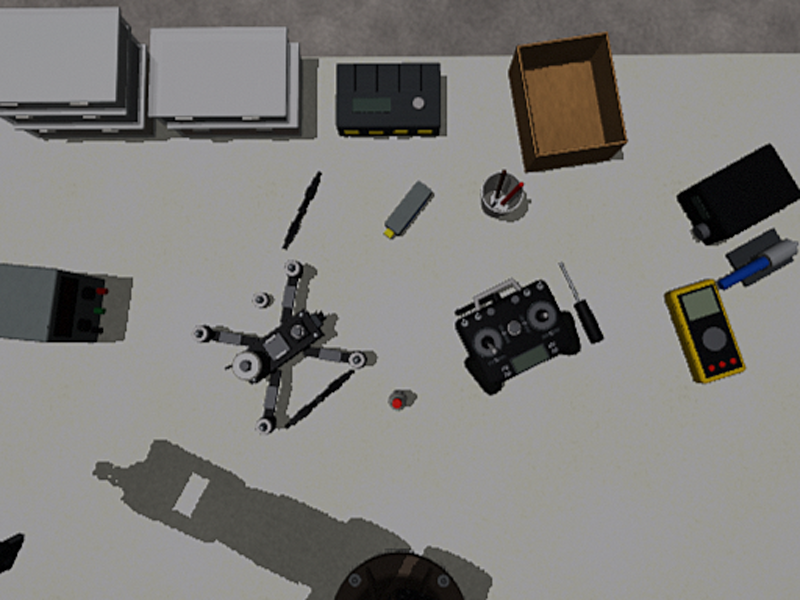

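View pics/scene.png

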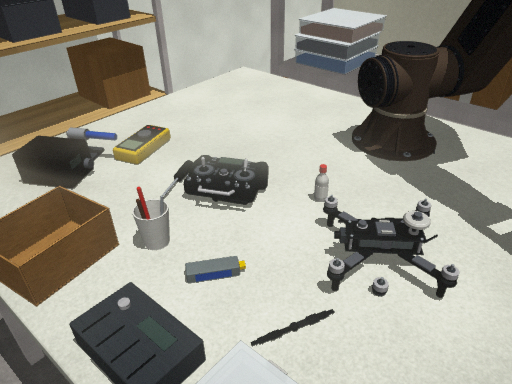

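The top view shows the tx button near (515,327) between the sticks, the quad's main switch near (298,330), and the GPS puck near (248,366), all in 800-wide pixels. I'll enlarge these next.

Run:
```python
from h import *
f=cv2.imread('pics/top.png')
q=f[160:285,115:245]; t=f[170:260,280:380]
q=cv2.resize(q[20:100,30:110],(400,400),interpolation=cv2.INTER_CUBIC); t=cv2.resize(t[0:80,10:90],(400,400),interpolation=cv2.INTER_CUBIC)
cv2.imwrite('pics/crop.png',np.hstack([q,t]))
```

```text
(no output)
```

View pics/crop.png

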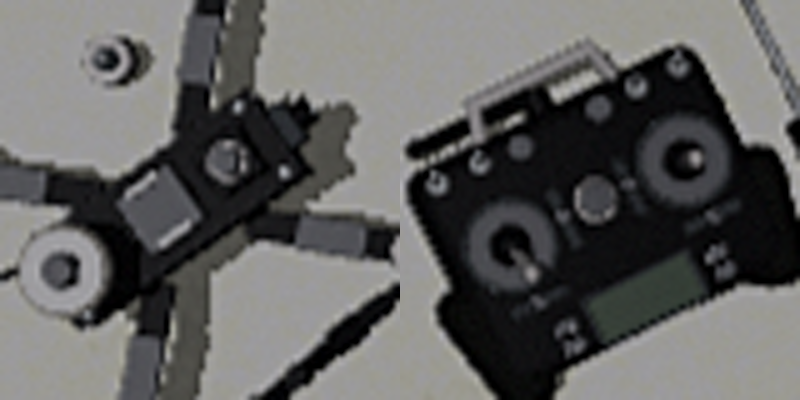

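In the crop, the main switch is at (228,160), the safety button at (61,270) and the tx button at (597,198). I'll intersect those rays with the known heights.

```bash
cat >> h.py <<'E'
def atz(c,u,v,h):
    f=192/np.tan(np.radians(c['fovy'])/2);R=np.array(c['R']);t=np.array(c['t'])
    C=-R.T@t; d=R.T@np.array([(u-c['cx'])/f,(v-c['cy'])/f,1]); return C+d*(h-C[2])/d[2]
E
python3 - <<'E'
from h import *
c=load('top')
for n,u,v,h in [('tx',290+197/5-.4,170+198/5-.4,.064),('qp',145+228/5-.4,180+160/5-.4,.089),('qs',145+61/5-.4,180+270/5-.4,.115)]:
    print(n,u,v,atz(c,u,v,h).round(4),world(c,round(u),round(v)).round(4))
print(load('top')['obs']['tcp_pos'])
E
```

```text
tx 329.0 209.2 [ 0.5277 -0.2039  0.064 ] [ 0.5282 -0.2037  0.0652]
qp 190.2 211.6 [0.5204 0.1706 0.089 ] [0.5194 0.1714 0.0875]
qs 156.79999999999998 233.6 [0.4626 0.252  0.115 ] [0.4615 0.2517 0.114 ]
[0.2344678  0.57909177 0.23072469]
```

Call:
move_arm([
  [[0.044, -0.036, 0], 0, 0],
  [[0.044, -0.036, 0], 0, 0],
  [[0.044, -0.036, 0], 0, 0],
  [[0.044, -0.036, 0], 0, 0],
  [[0.044, -0.036, 0], 0, 0],
])

```text
time_s: 0.72
tcp_pos: [0.4558, 0.398, 0.2311]
tcp_rot: [-3.141, -0.0, 2.757]
contact_force: [0.8, 0.4, -0.6]
width: 0.0003
gripper_force: 0.0
```

Call:
move_arm([
  [[0.018, -0.056, 0], 0, 0],
  [[0.018, -0.056, 0], 0, 0],
  [[0.018, -0.056, 0], 0, 0],
  [[0.018, -0.056, 0], 0, 0],
  [[0.018, -0.056, 0], 0, 0],
])

```text
time_s: 1.35
tcp_pos: [0.5449, 0.1174, 0.2312]
tcp_rot: [3.142, -0.0, 2.757]
contact_force: [0.9, 0.5, 0.0]
width: -0.0002
gripper_force: 0.0
```

Call:
move_arm([
  [[0, -0.056, 0], 0, 0],
  [[0, -0.056, 0], 0, 0],
  [[0, -0.056, 0], 0, 0],
  [[0, -0.056, 0], 0, 0],
  [[0, -0.04, 0], 0, 0],
])

```text
time_s: 1.98
tcp_pos: [0.5442, -0.1469, 0.2311]
tcp_rot: [3.142, -0.0, 2.756]
contact_force: [0.4, 0.2, -0.1]
width: 0.0002
gripper_force: 0.0
```

Call:
move_arm([
  [[-0.016, -0.04, 0], 0, 0],
  [[0, -0.017, -0.04], 0, 0],
  [[0, 0, -0.045], 0, 0],
  [[0, 0, 0], 0, 0],
])

```text
time_s: 2.48
tcp_pos: [0.5272, -0.2013, 0.1439]
tcp_rot: [3.141, -0.006, 2.756]
contact_force: [1.3, -0.4, 1.1]
width: -0.0001
gripper_force: 0.0
```

Run:
```python
from h import *
c=snap('wrist','w1'); snap('scene','s2'); print(c['hand_eye'],c['fovy'],c['cx'],c['cy'])
a=cv2.imread('pics/w1.png'); b=cv2.imread('pics/s2.png')[120:240,160:290]
b=cv2.resize(b,(416,384),interpolation=cv2.INTER_CUBIC)
cv2.imwrite('pics/w1c.png',cv2.resize(np.hstack([a,b]),(800,331)))
```

```text
[[-8.03590774e-04 -9.66361428e-01 -2.57186594e-01  6.55281365e-02]
 [ 9.99999624e-01 -8.60674038e-04  1.09382533e-04 -1.17144415e-03]
 [-3.27056886e-04 -2.57186410e-01  9.66361756e-01 -1.42367505e-01]
 [ 0.00000000e+00  0.00000000e+00  0.00000000e+00  1.00000000e+00]] 65.70646984690485 254.60020482271636 192.17644676140645
```

View pics/w1c.png

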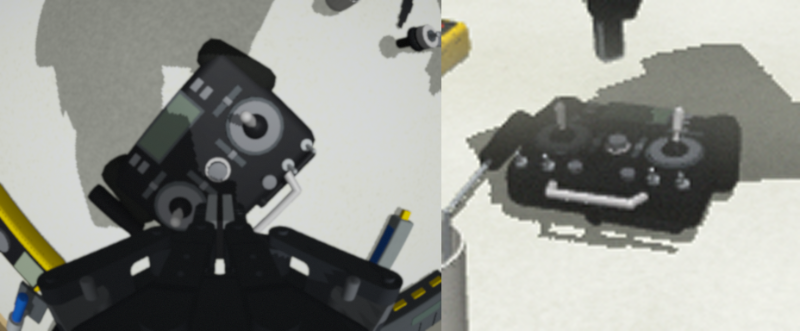

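The wrist view shows the button at (218,169) in the scaled picture, just in front of the fingertips at (220,195). The scene crop shows the tip above the button. Next I'll locate the button precisely and check how low the finger linkage hangs relative to the sticks.

```bash
cat >> h.py <<'E'
from scipy.spatial.transform import Rotation as Ro
def wray(c,u,v):
    f=192/np.tan(np.radians(c['fovy'])/2); x=np.array(u)-c['cx'];y=np.array(v)-c['cy']; r=np.hypot(x,y)+1e-9; th=r/f
    return np.stack([x/r*np.sin(th),y/r*np.sin(th),np.cos(th)],-1)
def watz(c,u,v,h):
    H=np.array(c['hand_eye']);o=c['obs'];R=Ro.from_euler('xyz',o['tcp_rot']).as_matrix()
    d=R@H[:3,:3]@wray(c,u,v); C=R@H[:3,3]+o['tcp_pos']; return C+d*(h-C[2])/d[2]
E
python3 - <<'E'
from h import *
c=load('w1'); print(c['obs']['tcp_pos'],c['obs']['joints'].round(2) if hasattr(c['obs']['joints'],'round') else c['obs']['joints'])
k=1.16
for n,p,h in [('btn',(218,169),.064),('stickL',(248,118),.09),('stickR',(180,211),.09)]:
    print(n,watz(c,p[0]*k,p[1]*k,h).round(4))
v,u=np.mgrid[0:384,0:512]; r=wray(c,u,v); P=r*(c['range_z']/r[...,2])[...,None]; H=np.array(c['hand_eye']); T=P@H[:3,:3].T+H[:3,3]
m=(c['range_z']>0)&(T[...,2]<0.02)
for a in range(0,100,10):
    s=m&(abs(T[...,1])>=a/1e3)&(abs(T[...,1])<(a+10)/1e3)
    if s.sum(): print(a,T[s][:,2].max().round(3),T[s][:,0].min().round(3),T[s][:,0].max().round(3))
E
```

```text
[ 0.52721117 -0.2012689   0.14386772] [-0.48  0.51  1.8   0.    0.84 -1.67]
btn [ 0.5228 -0.2021  0.064 ]
stickL [ 0.4874 -0.1627  0.09  ]
stickR [ 0.5383 -0.2431  0.09  ]
0 -0.002 -0.011 0.022
10 -0.006 0.005 0.022
20 -0.041 -0.008 0.02
30 -0.046 -0.008 0.014
40 -0.057 -0.006 0.014
50 -0.069 -0.01 0.015
60 -0.081 -0.011 0.014
```

Call:
move_arm([
  [[-0.003, 0, -0.04], 0, 0],
  [[0, 0, -0.03], 0, 0],
  [[0, 0, 0], 0, 0],
  [[0, 0, 0], 0, 0],
])

```text
time_s: 3.08
tcp_pos: [0.5266, -0.2019, 0.0784]
tcp_rot: [-3.141, 0.003, 2.757]
contact_force: [-0.5, -0.8, 0.8]
width: 0.0
gripper_force: 0.0
```

Run:
```python
from h import *
c=snap('wrist','w2'); snap('scene','s3'); print(c['R'] if 'R' in c else '',env.get_obs()['tcp_pos'])
a=cv2.imread('pics/w2.png')[170:250,205:305]; b=cv2.imread('pics/s3.png')[140:210,185:265]
cv2.imwrite('pics/w2c.png',np.hstack([cv2.resize(a,(400,320),interpolation=cv2.INTER_CUBIC),cv2.resize(b,(366,320),interpolation=cv2.INTER_CUBIC)]))
```

```text
[ 0.5264267  -0.20198153  0.07818398]
```

View pics/w2c.png

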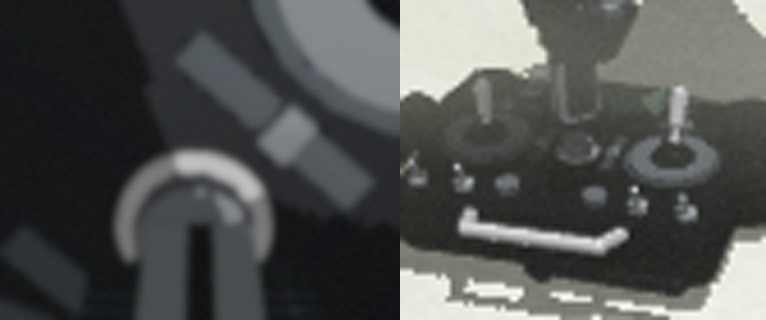

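The wrist crop shows the bezel ring centred at about (194,229), radius 79. The fingertips cover its rear half, with their front edge at row 222.

Run:
```python
from h import *
c=load('w2'); u,v=205+194/4-.4,170+229/4-.4
for h in (.055,.059): print(watz(c,u,v,h).round(4))
t=watz(c,205+201/4-.4,170+222/4-.4,c['obs']['tcp_pos'][2]); print('tip front',t.round(4)); o=c['obs']
R=Ro.from_euler('xyz',o['tcp_rot']).as_matrix(); print(R.T@(t-o['tcp_pos']), R)
```

```text
[ 0.5259 -0.2039  0.055 ]
[ 0.5244 -0.2033  0.059 ]
tip front [ 0.5168 -0.1991  0.0784]
[ 1.01833156e-02 -1.04174819e-03 -2.74809745e-05] [[-9.27012197e-01  3.75023140e-01  2.45576438e-03]
 [ 3.75021350e-01  9.27015435e-01 -1.17017550e-03]
 [-2.71537438e-03 -1.63802887e-04 -9.99996300e-01]]
```

Call:
move_arm([
  [[-0.001, -0.001, -0.005], 0, 0],
  [[0, 0, -0.004], 0, 0],
  [[0, 0, -0.002], 0, 0],
  [[0, 0, -0.001], 0, 0],
  [[0, 0, 0], 0, 0],
])

```text
time_s: 3.8
tcp_pos: [0.5246, -0.2027, 0.0643]
tcp_rot: [3.141, -0.0, 2.757]
contact_force: [0.0, -0.6, -0.2]
width: -0.0001
gripper_force: 0.0
```

Call:
move_arm([
  [[0, 0, -0.001], 0, 0],
  [[0, 0, -0.001], 0, 0],
  [[0, 0, -0.001], 0, 0],
  [[0, 0, -0.001], 0, 0],
  [[0, 0, 0], 0, 0],
])

```text
time_s: 4.42
tcp_pos: [0.5247, -0.2027, 0.0603]
tcp_rot: [3.141, 0.0, 2.757]
contact_force: [-0.2, 0.6, 2.5]
width: -0.0002
gripper_force: 1.0
```

Call:
move_arm([
  [[0, 0, -0.0005], 0, 0],
  [[0, 0, -0.0005], 0, 0],
  [[0, 0, -0.0005], 0, 0],
  [[0, 0, 0], 0, 0],
])

```text
time_s: 4.92
tcp_pos: [0.5246, -0.2027, 0.0588]
tcp_rot: [3.142, 0.0, 2.757]
contact_force: [0.5, 0.0, 1.4]
width: 0.0001
gripper_force: 1.0
```

Call:
move_arm([
  [[0, 0, -0.0005], 0, 0],
  [[0, 0, -0.0005], 0, 0],
  [[0, 0, 0], 0, 0],
])

```text
time_s: 5.3
tcp_pos: [0.5247, -0.2027, 0.058]
tcp_rot: [3.142, 0.0, 2.757]
contact_force: [-0.3, 0.2, 6.4]
width: 0.0003
gripper_force: 3.0
```

Call:
move_arm([
  [[0, 0, -0.0005], 0, 0],
  [[0, 0, -0.0005], 0, 0],
  [[0, 0, 0], 0, 0],
])

```text
time_s: 5.68
tcp_pos: [0.5247, -0.2027, 0.0574]
tcp_rot: [3.142, 0.0, 2.757]
contact_force: [-1.1, 1.7, 10.9]
width: -0.0003
gripper_force: 4.9
```

Call:
move_arm([
  [[0, 0, 0.01], 0, 0],
  [[0, 0, 0.03], 0, 0],
  [[0, 0, 0.05], 0, 0],
  [[0, 0, 0.05], 0, 0],
  [[0, 0.04, 0.005], 0, 0],
])

```text
time_s: 6.3
tcp_pos: [0.5256, -0.1641, 0.2052]
tcp_rot: [-3.141, 0.006, 2.754]
contact_force: [0.8, 0.4, -0.5]
width: -0.0002
gripper_force: 0.0
```

Call:
move_arm([
  [[0, 0.055, 0], 0, 0],
  [[0, 0.055, 0], 0, 0],
  [[0, 0.055, 0], 0, 0],
  [[0, 0.055, 0], 0, 0],
  [[0, 0.055, 0], 0, 0],
])

```text
time_s: 6.92
tcp_pos: [0.5242, 0.114, 0.202]
tcp_rot: [-3.142, -0.0, 2.757]
contact_force: [0.2, -0.2, -0.1]
width: -0.0001
gripper_force: 0.0
```

Call:
move_arm([
  [[-0.004, 0.055, 0], 0, 0],
  [[0, 0, -0.03], 0, 0],
  [[0, 0, -0.04], 0, 0],
  [[0, 0, 0], 0, 0],
  [[0, 0, 0], 0, 0],
])

```text
time_s: 7.55
tcp_pos: [0.5211, 0.1673, 0.133]
tcp_rot: [3.141, 0.001, 2.757]
contact_force: [0.7, -0.0, 0.9]
width: 0.0002
gripper_force: 0.0
```

Run:
```python
from h import *
c=snap('wrist','w3'); snap('top','t3'); print(c['obs']['tcp_pos'],c['obs']['contact_force'])
a=cv2.imread('pics/w3.png'); b=cv2.imread('pics/t3.png')[170:250,290:370]
cv2.imwrite('pics/w3c.png',np.hstack([a,cv2.resize(b,(288,384),interpolation=cv2.INTER_CUBIC)]))
t=load('t3'); w=load('top')
d=cv2.absdiff(t['frame'],w['frame'])[165:262,290:372]; print('tx diff px',(d.max(-1)>40).sum())
d=t['range_z']; print('btn z',world(t,329,209).round(4),world(w,329,209).round(4))
```

```text
Traceback (most recent call last):
KeyError: 'obs'
```

Run:
```python
from h import *
snap('top','t3'); c=load('w3'); print(c['obs']['tcp_pos'],c['obs']['contact_force'])
a=cv2.imread('pics/w3.png'); b=cv2.imread('pics/t3.png')[170:250,290:370]
cv2.imwrite('pics/w3c.png',np.hstack([a,cv2.resize(b,(288,384),interpolation=cv2.INTER_CUBIC)]))
t=load('t3'); w=load('top')
d=cv2.absdiff(t['frame'],w['frame'])[165:262,290:372]; print('tx diff px',(d.max(-1)>40).sum())
print('btn z',world(t,329,209).round(4),world(w,329,209).round(4))
```

```text
[0.52108181 0.16725492 0.13297694] [ 0.69128278 -0.04827577  0.89390885]
tx diff px 53
btn z [ 0.5283 -0.2044  0.0613] [ 0.5282 -0.2037  0.0652]
```

View pics/w3c.png

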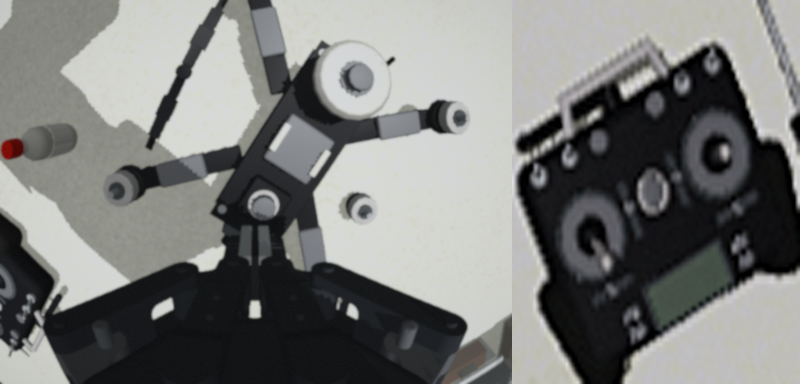

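The wrist view shows the main switch at (263,204) and the safety button at (357,78). In the top crop the transmitter looks unmoved, and its button reads about 4–5 mm lower.

Run:
```python
from h import *
c=load('w3'); print(watz(c,263,204,.089).round(4),watz(c,357,78,.115).round(4)); print(env.get_obs()['tcp_pos'])
```

```text
[0.5154 0.1743 0.089 ] [0.4604 0.2516 0.115 ]
[0.52119214 0.16726087 0.13327044]
```

Call:
move_arm([
  [[-0.002, 0.004, -0.015], 0, 0],
  [[0, 0, -0.015], 0, 0],
  [[0, 0, -0.007], 0, 0],
  [[0, 0, 0], 0, 0],
  [[0, 0, 0], 0, 0],
])

```text
time_s: 8.32
tcp_pos: [0.5188, 0.1713, 0.0949]
tcp_rot: [3.141, 0.0, 2.757]
contact_force: [0.6, 0.4, 0.3]
width: 0.0
gripper_force: 0.0
```

Run:
```python
from h import *
snap('wrist','w4'); print(env.get_obs()['tcp_pos'])
a=cv2.imread('pics/w4.png')[140:260,185:345]
cv2.imwrite('pics/w4c.png',cv2.resize(a,(640,480),interpolation=cv2.INTER_CUBIC))
```

```text
[0.51879957 0.17133227 0.09507219]
```

View pics/w4c.png

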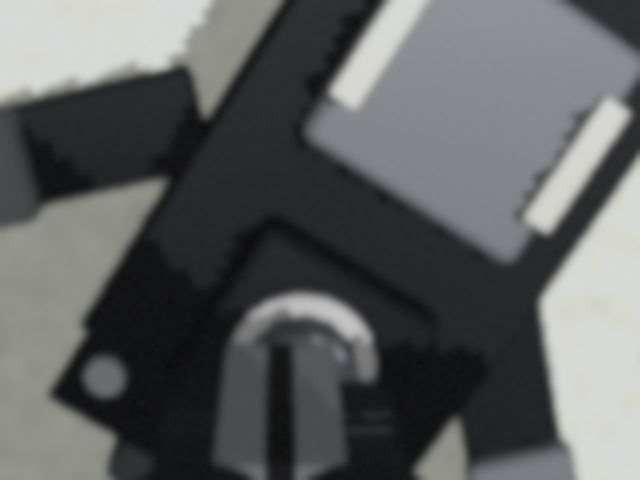

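The bezel centre is at about (307,366) in the crop, slightly right of the finger gap at column 280.

Run:
```python
from h import *
c=load('w4')
for h in (.080,.084): print(watz(c,261.4,231.1,h).round(4))
```

```text
[0.5192 0.1741 0.08  ]
[0.5176 0.1746 0.084 ]
```

Call:
move_arm([
  [[0, 0.0025, -0.002], 0, 0],
  [[0, 0, -0.002], 0, 0],
  [[0, 0, -0.001], 0, 0],
  [[0, 0, -0.001], 0, 0],
  [[0, 0, 0], 0, 0],
])

```text
time_s: 9.0
tcp_pos: [0.5186, 0.1738, 0.0889]
tcp_rot: [3.141, 0.0, 2.757]
contact_force: [0.1, 0.5, 0.4]
width: -0.0003
gripper_force: 0.6
```

Call:
move_arm([
  [[0, 0, -0.001], 0, 0],
  [[0, 0, -0.001], 0, 0],
  [[0, 0, -0.001], 0, 0],
  [[0, 0, -0.0005], 0, 0],
  [[0, 0, 0], 0, 0],
])

```text
time_s: 9.62
tcp_pos: [0.5186, 0.1738, 0.0853]
tcp_rot: [3.142, -0.0, 2.757]
contact_force: [-1.6, 0.3, 2.5]
width: 0.0001
gripper_force: 1.0
```

Call:
move_arm([
  [[0, 0, -0.0005], 0, 0],
  [[0, 0, -0.0005], 0, 0],
  [[0, 0, -0.0005], 0, 0],
  [[0, 0, -0.0005], 0, 0],
  [[0, 0, 0], 0, 0],
])

```text
time_s: 10.25
tcp_pos: [0.5186, 0.1738, 0.0834]
tcp_rot: [3.141, 0.0, 2.757]
contact_force: [-0.5, -0.3, 3.2]
width: -0.0001
gripper_force: 2.0
```

Call:
move_arm([
  [[0, 0, -0.0005], 0, 0],
  [[0, 0, -0.0005], 0, 0],
  [[0, 0, 0], 0, 0],
])

```text
time_s: 10.62
tcp_pos: [0.5186, 0.1738, 0.0826]
tcp_rot: [3.141, 0.0, 2.757]
contact_force: [-2.4, -0.3, 8.4]
width: -0.0003
gripper_force: 4.0
```

Call:
move_arm([
  [[0, 0, 0.008], 0, 0],
  [[0, 0, 0.025], 0, 0],
  [[0, 0, 0.035], 0, 0],
  [[-0.028, 0.039, 0.005], 0, 0],
  [[-0.028, 0.039, 0], 0, 0],
])

```text
time_s: 11.25
tcp_pos: [0.4623, 0.2524, 0.1562]
tcp_rot: [3.141, 0.001, 2.755]
contact_force: [-0.0, 0.7, -0.4]
width: -0.0003
gripper_force: 0.0
```

Call:
move_arm([
  [[0, 0, -0.015], 0, 0],
  [[0, 0, -0.015], 0, 0],
  [[0, 0, 0], 0, 0],
  [[0, 0, 0], 0, 0],
])

```text
time_s: 11.75
tcp_pos: [0.4631, 0.2512, 0.1252]
tcp_rot: [-3.141, -0.0, 2.756]
contact_force: [0.6, 0.0, 0.0]
width: 0.0
gripper_force: 0.0
```

Run:
```python
from h import *
snap('wrist','w5'); print(env.get_obs()['tcp_pos'],env.get_obs()['contact_force'])
a=cv2.imread('pics/w5.png')[140:260,185:345]
cv2.imwrite('pics/w5c.png',cv2.resize(a,(640,480),interpolation=cv2.INTER_CUBIC))
```

```text
[0.46314141 0.2512991  0.12542602] [ 0.20178848  0.01899976 -0.7853882 ]
```

View pics/w5c.png

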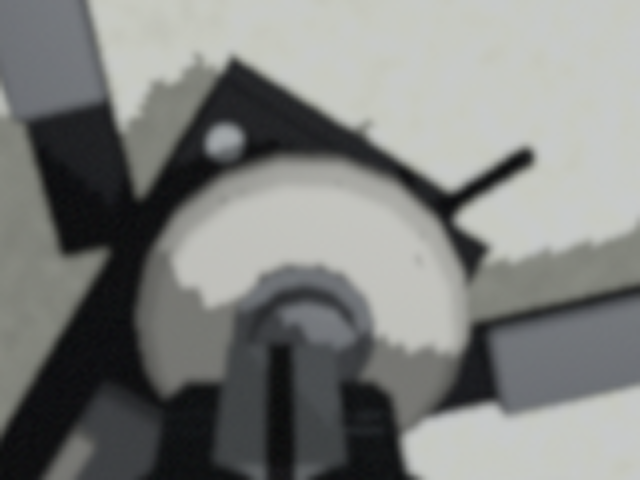

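The ring around the safety button is centred at about (304,335), just ahead of the fingertips.

Run:
```python
from h import *
c=load('w5')
for h in (.106,.110): print(watz(c,260.6,223.4,h).round(4))
```

```text
[0.4605 0.2547 0.106 ]
[0.459  0.2552 0.11  ]
```

Call:
move_arm([
  [[-0.002, 0.002, -0.004], 0, 0],
  [[0, 0, -0.003], 0, 0],
  [[0, 0, -0.002], 0, 0],
  [[0, 0, -0.001], 0, 0],
  [[0, 0, 0], 0, 0],
])

```text
time_s: 12.42
tcp_pos: [0.4606, 0.2538, 0.1153]
tcp_rot: [3.142, -0.0, 2.757]
contact_force: [-0.2, -0.4, 0.0]
width: 0.0001
gripper_force: 0.0
```

Call:
move_arm([
  [[0, 0, -0.001], 0, 0],
  [[0, 0, -0.001], 0, 0],
  [[0, 0, -0.001], 0, 0],
  [[0, 0, -0.001], 0, 0],
  [[0, 0, 0], 0, 0],
])

```text
time_s: 13.05
tcp_pos: [0.4607, 0.2538, 0.1113]
tcp_rot: [3.141, 0.0, 2.757]
contact_force: [0.9, 0.3, 2.2]
width: -0.0001
gripper_force: 1.0
```

Call:
move_arm([
  [[0, 0, -0.0005], 0, 0],
  [[0, 0, -0.0005], 0, 0],
  [[0, 0, -0.0005], 0, 0],
  [[0, 0, -0.0005], 0, 0],
  [[0, 0, 0], 0, 0],
])

```text
time_s: 13.68
tcp_pos: [0.4606, 0.2539, 0.1094]
tcp_rot: [3.141, 0.0, 2.757]
contact_force: [-0.5, -0.1, 3.8]
width: 0.0001
gripper_force: 1.9
```

Call:
move_arm([
  [[0, 0, -0.0005], 0, 0],
  [[0, 0, -0.0005], 0, 0],
  [[0, 0, 0], 0, 0],
])

```text
time_s: 14.05
tcp_pos: [0.4607, 0.2539, 0.1086]
tcp_rot: [3.141, 0.0, 2.757]
contact_force: [-1.5, -0.8, 8.1]
width: -0.0004
gripper_force: 4.0
```

Fully in. Next I'll lift straight up, clear the area, and check.

Call:
move_arm([
  [[0, 0, 0.008], 0, 0],
  [[0, 0, 0.025], 0, 0],
  [[0, 0, 0.045], 0, 0],
  [[0, 0, 0.05], 0, 0],
  [[-0.03, 0.04, 0], 0, 0],
])

```text
time_s: 14.68
tcp_pos: [0.4324, 0.2935, 0.2398]
tcp_rot: [3.137, 0.004, 2.753]
contact_force: [-0.6, 1.3, -1.1]
width: 0.0004
gripper_force: 0.0
```

Call:
move_arm([
  [[-0.035, 0.045, 0], 0, 0],
  [[-0.035, 0.045, 0], 0, 0],
  [[-0.035, 0.045, 0], 0, 0],
  [[-0.03, 0.045, 0], 0, 0],
  [[0, 0.04, 0], 0, 0],
])

```text
time_s: 15.3
tcp_pos: [0.2933, 0.5152, 0.2367]
tcp_rot: [-3.141, -0.0, 2.759]
contact_force: [1.8, 0.8, 0.6]
width: 0.0002
gripper_force: 0.0
```

Call:
move_arm([
  [[0, 0.04, 0], 0, 0],
  [[0, 0, 0], 0, 0],
  [[0, 0, 0], 0, 0],
  [[0, 0, 0], 0, 0],
])

```text
time_s: 15.8
tcp_pos: [0.2957, 0.553, 0.2365]
tcp_rot: [-3.141, 0.0, 2.756]
contact_force: [-1.1, -0.3, 0.5]
width: 0.0001
gripper_force: 0.0
```

Run:
```python
from h import *
snap('top','t6'); t=load('t6'); w=load('top'); print(t['obs']['tcp_pos'],t['obs']['dq'])
for u,v in [(329,209),(190,212),(157,234)]: print(world(w,u,v)[2].round(4),world(t,u,v)[2].round(4))
f=t['frame']; cv2.imwrite('pics/fin.png',cv2.resize(np.hstack([w['frame'][100:300,110:400],f[100:300,110:400]])[...,::-1],(800,276),interpolation=cv2.INTER_CUBIC))
```

```text
[0.2957422  0.5529581  0.23653176] [-7.60089596e-04 -2.76719947e-03 -2.35217342e-03 -2.14394357e-04
  1.63089720e-05  2.12089090e-03]
0.0652 0.0587
0.0875 0.0844
0.114 0.1099
```

View pics/fin.png

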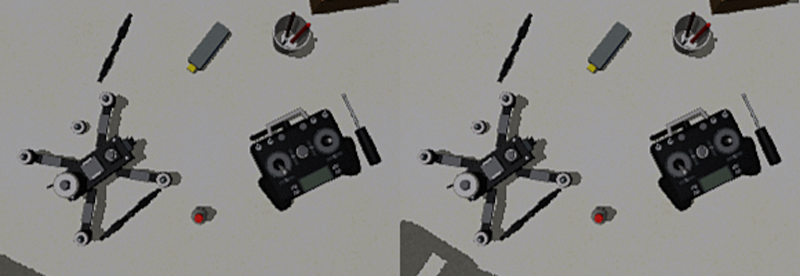

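The before and after views match: nothing has moved, and all three buttons sit lower.

```bash
python3 -c "
from station import env
print(env.job_done())"
```

```text
the job is handed in; nothing more can be done
None
```

I pressed the transmitter power, quadcopter main power and GPS safety switch in that order. Each went to its stop at a measured 8–11 N, nothing on the bench appears to have moved, the arm ended clear at about 16 s, and the job is handed in (no verdict was returned).

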